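# Move the potted cacti to the window rack in reverse order

### The job

Move the four potted cacti from their coasters on the white tray into the four compartments of the brown wooden rack, one pot in each, standing upright on the compartment floor, in the reverse order: the plant that stood farthest left on the tray goes in the rightmost compartment, the next one in the compartment beside it, and so on, so that each gets its turn at the other end of the window (left and right as seen from the robot, left = +y). Do not tip any pot over on the way.

Things in the scene. Friction and masses are not known exactly. Their poses are not given: they have to be found in the camera images.
- pot_globe: Ball-shaped cactus (ball 36 mm across, small yellow flower on top) in a plain straight-walled terracotta pot 56 mm in diameter and 55 mm tall (solid, dark soil on top, about 180 g). Origin: centre of the pot's underside, z up. Plant top 86 mm above the origin.
- pot_columns: Cactus of three thin separate upright fingers of unequal height in a plain straight-walled terracotta pot 56 mm in diameter and 55 mm tall (solid, dark soil on top, about 180 g). Origin: centre of the pot's underside, z up. Plant top 84 mm above the origin.
- pot_paddle: Prickly pear: two flat thin upright discs side by side, from above a narrow strip 8 by 48 mm along the pot's y in a plain straight-walled terracotta pot 56 mm in diameter and 55 mm tall (solid, dark soil on top, about 180 g). Origin: centre of the pot's underside, z up. Plant top 82 mm above the origin.
- pot_star: Low five-armed star cactus, 42 mm across in a plain straight-walled terracotta pot 56 mm in diameter and 55 mm tall (solid, dark soil on top, about 180 g). Origin: centre of the pot's underside, z up. Plant top 68 mm above the origin.
- coaster_globe: Flat ROUND cork coaster, 80 mm across, 5 mm thick, under the ball cactus at the start. Fixed to the tray. Origin: centre of its underside, 12 mm above the desk; axes as the tray's, z up. The pot's underside starts 17 mm above the desk. The coaster marks where that pot stood at the start.
- coaster_columns: Flat SQUARE cork coaster, 76 by 76 mm, 5 mm thick, under the three-finger cactus at the start. Fixed to the tray. Origin: centre of its underside, 12 mm above the desk; axes as the tray's, z up. The pot's underside starts 17 mm above the desk. The coaster marks where that pot stood at the start.
- coaster_paddle: Flat HEXAGONAL cork coaster, 78 mm across flats, 5 mm thick, under the prickly pear at the start. Fixed to the tray. Origin: centre of its underside, 12 mm above the desk; axes as the tray's, z up. The pot's underside starts 17 mm above the desk. The coaster marks where that pot stood at the start.
- coaster_star: Flat OBLONG cork coaster, 84 by 64 mm (64 mm along the row), 5 mm thick, under the star cactus at the start. Fixed to the tray. Origin: centre of its underside, 12 mm above the desk; axes as the tray's, z up. The pot's underside starts 17 mm above the desk. The coaster marks where that pot stood at the start.
- tray: Flat white board 94 x 400 mm, 12 mm thick, fixed on the desk, with the four coasters in a row along its y, centres at y = +-47.5 and +-142.5 mm (within 4 mm). Origin: centre of its underside on the desk; x away from the robot, y to the robot's left, turned at most 0.12 rad. Either tray or rack may be the nearer to the robot.
- rack: Brown wooden open rack 100 x 386 mm, 21 mm tall, fixed on the desk: four empty compartments in a row along its y, centres x = 0, y = +-47.5 and +-142.5 mm, each 88 (x) by 89 (y) mm inside; walls and floor 6 mm thick, so a pot stands 6 mm above the desk. Origin: centre of its underside on the desk; x away from the robot, y to the robot's left, turned at most 0.12 rad.

How it is judged:
At the end, for the whole second after the job is handed in: Each pot upright (tilt under 0.12 rad) on the floor of its compartment (height within 6 mm, centre within 18 mm in x and y); left to right, the row in the rack is the reverse of that of their coasters on the tray; all released and at rest (((y of coaster_globe in the frame of tray between -0.1725 and -0.1125 m and y of pot_globe in the frame of rack between 0.1245 and 0.1605 m) or (y of coaster_globe in the frame of tray between -0.0775 and -0.0175 m and y of pot_globe in the frame of rack between 0.0295 and 0.0655 m) or (y of coaster_globe in the frame of tray between 0.0175 and 0.0775 m and y of pot_globe in the frame of rack between -0.0655 and -0.0295 m) or (y of coaster_globe in the frame of tray between 0.1125 and 0.1725 m and y of pot_globe in the frame of rack between -0.1605 and -0.1245 m)) and x of pot_globe in the frame of rack between -0.018 and 0.018 m and z of pot_globe in the frame of rack between 0 and 0.012 m and angle between each of pot_globe, pot_columns, pot_paddle, pot_star's own z axis and vertical below 0.12 rad and linear speed of each of pot_globe, pot_columns, pot_paddle, pot_star below 0.02 m/s and angular speed of each of pot_globe, pot_columns, pot_paddle, pot_star below 0.2 rad/s and contact force between each of pot_globe, pot_columns, pot_paddle, pot_star and the fingers below 0.1 N and ((y of coaster_columns in the frame of tray between -0.1725 and -0.1125 m and y of pot_columns in the frame of rack between 0.1245 and 0.1605 m) or (y of coaster_columns in the frame of tray between -0.0775 and -0.0175 m and y of pot_columns in the frame of rack between 0.0295 and 0.0655 m) or (y of coaster_columns in the frame of tray between 0.0175 and 0.0775 m and y of pot_columns in the frame of rack between -0.0655 and -0.0295 m) or (y of coaster_columns in the frame of tray between 0.1125 and 0.1725 m and y of pot_columns in the frame of rack between -0.1605 and -0.1245 m)) and x of pot_columns in the frame of rack between -0.018 and 0.018 m and z of pot_columns in the frame of rack between 0 and 0.012 m and ((y of coaster_paddle in the frame of tray between -0.1725 and -0.1125 m and y of pot_paddle in the frame of rack between 0.1245 and 0.1605 m) or (y of coaster_paddle in the frame of tray between -0.0775 and -0.0175 m and y of pot_paddle in the frame of rack between 0.0295 and 0.0655 m) or (y of coaster_paddle in the frame of tray between 0.0175 and 0.0775 m and y of pot_paddle in the frame of rack between -0.0655 and -0.0295 m) or (y of coaster_paddle in the frame of tray between 0.1125 and 0.1725 m and y of pot_paddle in the frame of rack between -0.1605 and -0.1245 m)) and x of pot_paddle in the frame of rack between -0.018 and 0.018 m and z of pot_paddle in the frame of rack between 0 and 0.012 m and ((y of coaster_star in the frame of tray between -0.1725 and -0.1125 m and y of pot_star in the frame of rack between 0.1245 and 0.1605 m) or (y of coaster_star in the frame of tray between -0.0775 and -0.0175 m and y of pot_star in the frame of rack between 0.0295 and 0.0655 m) or (y of coaster_star in the frame of tray between 0.0175 and 0.0775 m and y of pot_star in the frame of rack between -0.0655 and -0.0295 m) or (y of coaster_star in the frame of tray between 0.1125 and 0.1725 m and y of pot_star in the frame of rack between -0.1605 and -0.1245 m)) and x of pot_star in the frame of rack between -0.018 and 0.018 m and z of pot_star in the frame of rack between 0 and 0.012 m); the robot touches nothing.
It fails at once if a pot is tipped over (more than 0.6 rad) (angle between any of pot_globe, pot_columns, pot_paddle, pot_star's own z axis and vertical above 0.6 rad).
It also fails if it takes over 104 s, if anything falls off the work surface, if the arm or the gripper's body presses on something with over 40 N, if the wrist force passes 120 N, or if a joint passes its speed limit or range.

### The arm

A 6-joint arm with a two-finger parallel gripper is mounted at the origin on the work surface. World frame = base frame: x ahead of the robot, y to its left, z up, the work surface at z = 0. Lengths are in m, angles in rad, forces in N, time in s.
With the tool pointing down it reaches from about 0.25 to 0.775 m from the base axis. Payload 4 kg.
Tool frame: the origin (TCP) lies on the mounting face of the last link; the fingertips stand 199 mm ahead of it and the grasp point (between the pads) lies 180 mm ahead of it; x points along the fingers, y is the direction in which the jaws open and shut, and the axes are right-handed (so a half turn about x gives the same grasp; the last joint's range is limited). The gripper opens to 94 mm and grips with 3 to 60 N. Pads are 16 mm wide; open, the fingers measure 119 mm over their backs; the gripper's body (75 mm by 177 mm) begins 78 mm behind the grasp point.
Start: joints at [-1.377, 0.087, 1.371, -0, 1.684, -0.103], TCP at [0.161, -0.526, 0.405] pointing down, gripper open.
Joint ranges: [-3.1, 3.1], [-0.76, 2.03], [0.27, 2.55], [-1.08, 4.22], [0.17, 2.65], [-2.57, 2.57]. Speed limits (rad/s): [2.79, 2.79, 3.14, 3.14, 3.14, 3.14].

### API

Orientations are given as [roll, pitch, yaw] about the fixed x, y, z axes, in that order (R = Rz(yaw) Ry(pitch) Rx(roll)).
In Python, from bench import robot gives the robot as it stands. The module is installed in compiled form; this text tells all that it offers.
- The arm moves only by the shell command python3 -m pendant 'ROWS'. ROWS is a JSON object of lists of equal length, an entry for each row: "turn": the turn, a rotation vector about the world's x, y, z in rad, a list of three; "delta_pos": the shift along the world's x, y, z in cm, a list of three; "gripper": the finger opening in cm, from 0 to 9.4. In form: {"turn": [[ax, ay, az], ...], "delta_pos": [[dx, dy, dz], ...], "gripper": [gripper, ...]}. A call has 1 to 8 rows; each row shifts and turns the commanded pose from where the row before left it; what a row does not reach is not made up. A row lasts 1/8 s, in which the tool goes at most 62.5 mm and 10.7 degrees, less where a joint would pass 70% of its speed; a pose out of reach is approached as far as the arm can. A call with a gripper value outside its range is refused whole. The fingers move at their own pace and stop on an object; the grip force is fixed at half the most. Time passes only in rows, so rows that do not move let the fingers close. It gives the time, the measured TCP pose, the force and the opening at its end, in the units of the state.
- robot.get_obs(): the state, without advancing time (a new reading comes with each control period).
- robot.snapshot(name): name is "scene" or "top"; returns (picture, depth): 400x640x3 uint8, red, green, blue; 400x640 float32, m along the optical axis (not along the pixel's ray), 0 where there is no reading.
- robot.camera_params(name): a dict with "vertical_fov" (degrees; the focal length in pixels is half the picture's height over the tangent of half this angle, whatever the lens; pixels are square), "cx", "cy" (the principal point, pixels), "R" (3x3) and "t" (3): a world point X has camera coordinates R X + t. Camera axes: x right, y down, z forward; pixel columns grow to the right and rows downward; lengths in m; the calibration is good to about 2 mm. A picture is of the moment at which its call begins. camera_params takes no time and is no camera call.
- robot.close_job(): hands the job in, once; it reports no verdict.
The state is a dict: "time": time; "joint_positions": joint angles; "qvel": joint speeds; "joint_torque": joint torques, N m; "tool_pos": TCP position; "ee_rot": TCP orientation; "wrist_force": force on the tool from outside, world axes, zero at the start; "wrist_torque": the same for the moment, N m; "width": finger opening in m.
Only numpy, scipy, OpenCV 4.12 (cv2) and the standard library are available. Lean on these libraries where they do the work, as an engineer would, in place of code of your own. Each camera call takes 0.05 s, during which the arm holds its last target. There are 200 camera calls.

## Working session

There is one attempt and no reset: what is moved stays moved. The work goes in short steps, Python scripts to look and compute and a shell command to move; the robot and the scene stay as the last step left them, time stands still between calls to the robot, and variables do not carry over. Pictures are saved under pics/ and viewed, and the job is handed in when it is done.

```bash
mkdir -p pics; cat > h.py <<'E'
import numpy as np, cv2
from bench import robot
def snap(cam,name):
    im,d=robot.snapshot(cam); cv2.imwrite(f'pics/{name}.png',im[:,:,::-1]); 
    p=robot.camera_params(cam); f=200/np.tan(np.radians(p['vertical_fov'])/2)
    v,u=np.mgrid[:400,:640]
    c=np.stack([(u-p['cx'])/f*d,(v-p['cy'])/f*d,d],-1)
    X=(c-np.array(p['t']))@np.array(p['R']); X[d==0]=np.nan
    return im,d,X
E
python3 - <<'E'
from h import *
for c in('top','scene'):
    im,d,X=snap(c,c+'0'); np.save(c+'X.npy',X); p=robot.camera_params(c); print(p)
o=robot.get_obs();print(o['time'],o['tool_pos'],o['ee_rot'],o['width'])
E
```

```text
{'vertical_fov': 49.03323381269752, 'cx': 322.4470038578961, 'cy': 203.75952821817276, 'R': array([[-0.0233463 , -0.9982369 , -0.0545715 ],
       [-0.98264136,  0.03296193, -0.18256363],
       [ 0.18404053,  0.04936202, -0.9816784 ]]), 't': array([0.01720256, 0.56871319, 0.68967726])}
{'vertical_fov': 45.09664217689787, 'cx': 315.5950551069217, 'cy': 210.29162165716636, 'R': array([[ 0.0116081 ,  0.99991438,  0.00604105],
       [ 0.74315351, -0.00458489, -0.66910525],
       [-0.66902026,  0.01225647, -0.7431431 ]]), 't': array([ 0.00379818, -0.37813838,  1.36814735])}
0.1 [ 0.16084563 -0.52587546  0.40365731] [-1.67682124  1.56890337  1.76156557] 0.09406776009748878
```

View pics/top0.png

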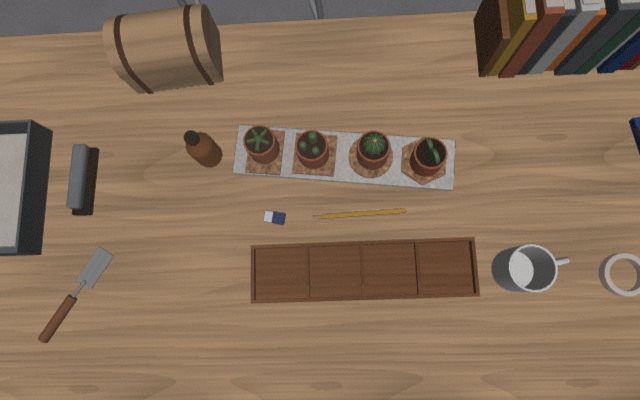

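View pics/scene0.png

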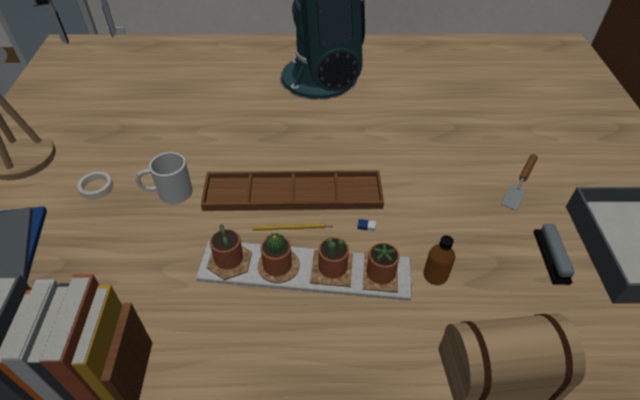

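The top view shows, left to right on the tray, star (263,143), columns (312,148), globe (373,150) and paddle (429,157). The rack is nearer the robot, and a bottle (203,148) and mug (530,268) stand close by. Next I'll measure poses.

```bash
cat > meas.py <<'E'
from h import *
from scipy.optimize import least_squares
def circ(P,c0):
    r=least_squares(lambda q:np.hypot(P[:,0]-q[0],P[:,1]-q[1])-.028,c0,loss='soft_l1',f_scale=.001)
    return r.x,np.sqrt(np.mean(r.fun**2))
def rect(P):
    (c,s,a)=cv2.minAreaRect((P[:,:2]*1000).astype(np.float32)); return c,s,a
if __name__=='__main__':
    XT=np.load('topX.npy');XS=np.load('sceneX.npy')
    for n,(u,v) in dict(star=(263,143),col=(312,148),globe=(373,150),pad=(429,157)).items():
        c=XT[v,u,:2]
        for nm,X in(('top',XT),('scene',XS)):
            A=X.reshape(-1,3);A=A[np.isfinite(A).all(1)]
            m=(A[:,2]>.03)&(A[:,2]<.068)&(np.hypot(*(A[:,:2]-c).T)<.05)
            q,e=circ(A[m],c); z=A[(np.hypot(*(A[:,:2]-q).T)<.028)][:,2]
            print(n,nm,m.sum(),q.round(4),e.round(4),'ztop',np.percentile(z,[50,99]).round(4))
    im=cv2.imread('pics/top0.png')
    for nm,X,lab in(('top',XT,0),('scene',XS,0)):
        z=X[...,2]
        x,y=X[...,0],X[...,1]
        print(nm,'desk z',np.nanmedian(z[abs(z)<.01]))
        for what,zl,zh,x0,x1,y0,y1 in(('rack',.017,.026,.3,.5,-.4,.4),('tray',.008,.025,.48,.75,-.35,.20)):
            m=((z>zl)&(z<zh)&(x>x0)&(x<x1)&(y>y0)&(y<y1)).astype(np.uint8)
            k,L,S,_=cv2.connectedComponentsWithStats(cv2.morphologyEx(m,cv2.MORPH_CLOSE,np.ones((3,3))))
            b=1+S[1:,4].argmax(); P=X[(L==b)&(m>0)]
            print(what,S[b],rect(P),np.median(P[:,2]))
        for what,c in(('bottle',(203,148)),('mug',(522,268))):
            q=XT[c[1],c[0],:2]; m=(np.hypot(x-q[0],y-q[1])<.06)&(z>.03); P=X[m]
            print(what,len(P),P.min(0).round(3),P.max(0).round(3))
E
python3 meas.py
```

```text
star top 217 [0.6808 0.1068] 0.0004 ztop [0.0744 0.0861]
star scene 372 [0.6803 0.1095] 0.0007 ztop [0.0729 0.085 ]
col top 183 [0.6679 0.017 ] 0.0003 ztop [0.0746 0.1024]
col scene 364 [0.6672 0.0198] 0.0007 ztop [0.0726 0.1005]
globe top 180 [ 0.6624 -0.0879] 0.0003 ztop [0.0755 0.1041]
globe scene 365 [ 0.6616 -0.085 ] 0.0007 ztop [0.073  0.1023]
pad top 215 [ 0.6464 -0.1813] 0.0004 ztop [0.0746 0.1006]
pad scene 378 [ 0.6455 -0.1784] 0.0008 ztop [0.0724 0.0981]
top desk z 0.001989526134455206
rack [ 251  242  229   61 1863] ((454.3291320800781, -63.086578369140625), (92.283935546875, 386.0550231933594), 0.4968644976615906) 0.022114137344767814
tray [ 232  125  223   65 6844] ((664.1387329101562, -35.32621765136719), (400.5579528808594, 95.41393280029297), 83.4344253540039) 0.014974355311555797
bottle 848 [0.654 0.188 0.031] [0.699 0.233 0.114]
mug 1685 [ 0.417 -0.39   0.03 ] [ 0.489 -0.283  0.09 ]
scene desk z 0.0006939230239139918
rack [ 201  170  183   32 1014] ((452.87298583984375, -59.48565673828125), (93.70303344726562, 386.3890075683594), 0.3100184500217438) 0.020488980461066765
tray [ 196  240  216   60 5746] ((665.1929931640625, -32.5504150390625), (399.7906188964844, 96.60453033447266), 83.17601013183594) 0.013701868870717983
bottle 906 [0.663 0.19  0.03 ] [0.703 0.237 0.114]
mug 1497 [ 0.415 -0.389  0.03 ] [ 0.492 -0.281  0.088]
```

```bash
python3 - <<'E'
from meas import *
from scipy.spatial.transform import Rotation as Ro
R=Ro.from_euler('xyz',robot.get_obs()['ee_rot']).as_matrix(); print(R.round(3))
for d in(1,-1):
    T=np.array([[0,0,0]]);T=np.column_stack([[0,0,-1],[d,0,0],np.cross([0,0,-1],[d,0,0])])
    print(d,(Ro.from_matrix(T@R.T)).as_rotvec().round(3))
RC={}
for nm in('top','scene'):
    X=np.load(nm+'X.npy');x,y,z=X[...,0],X[...,1],X[...,2]
    m=((z>.015)&(z<.027)&(x>.38)&(x<.57)&(y>-.29)&(y<.2)).astype(np.uint8)
    k,L,S,_=cv2.connectedComponentsWithStats(cv2.morphologyEx(m,cv2.MORPH_CLOSE,np.ones((3,3))))
    b=1+S[1:,4].argmax(); P=X[(L==b)&(m>0)]; r=rect(P)
    print(nm,r); RC[nm]=r
    a=np.radians(r[2] if r[1][0]<r[1][1] else r[2]-90)
    for k in(142.5,47.5,-47.5,-142.5): print(k,r[0][0]-k*np.sin(a),r[0][1]+k*np.cos(a))
E
```

```text
[[-0.     0.292 -0.956]
 [ 0.002 -0.956 -0.292]
 [-1.    -0.002 -0.   ]]
1 [-1.000e-03 -1.000e-03  1.274e+00]
-1 [-2.000e-03  1.000e-03 -1.868e+00]
top ((458.2969970703125, -63.05216979980469), (100.219970703125, 386.0550231933594), 0.4968644976615906)
142.5 457.0612637563475 79.44247207551902
47.5 457.8850859656575 -15.553955841363454
-47.5 458.7089081749675 -110.55038375824591
-142.5 459.5327303842775 -205.5468116751284
scene ((459.0541687011719, -59.45271301269531), (106.10027313232422, 386.367919921875), 0.3550398051738739)
142.5 458.1711569176121 83.04455113714758
47.5 458.7598314399853 -11.95362496274769
-47.5 459.34850596235844 -106.95180106264294
-142.5 459.93718048473164 -201.9499771625382
```

Measurements agree within 3 mm and match the given sizes. I'll use the averages: pots star (.681,.108), columns (.668,.019), globe (.662,-.087), paddle (.646,-.180), and compartment centres at x .458–.460, y .081/-.014/-.109/-.204. Paddle goes first.

```bash
python3 -m pendant '{"turn":[[0,0,0.106],[0,0,0.106],[0,0,0.106],[0,0,0.106],[0,0,0.106],[0,0,0.106],[0,0,0.106],[0,0,0.106]],"delta_pos":[[4,2.9,0],[4,2.9,0],[4,2.9,0],[4,2.9,0],[4,2.9,0],[4,2.9,0],[4,2.9,0],[4,2.9,0]],"gripper":[9.4,9.4,9.4,9.4,9.4,9.4,9.4,9.4]}'
python3 -m pendant '{"turn":[[0,0,0.106],[0,0,0.106],[0,0,0.106],[0,0,0.108],[0,0,0],[0,0,0]],"delta_pos":[[4,2.9,0],[4,2.9,0],[4,2.9,-1],[4.5,2.7,-1],[0,0,0],[0,0,0]],"gripper":[9.4,9.4,9.4,9.4,9.4,9.4]}'
```

```text
time: 1.1
tool_pos: [0.482, -0.2928, 0.4041]
ee_rot: [-1.656, 1.57, 2.634]
wrist_force: [0.4, 0.6, -0.3]
width: 0.0942
time: 1.85
tool_pos: [0.6457, -0.1801, 0.384]
ee_rot: [-1.543, 1.569, -3.114]
wrist_force: [-0.4, -1.0, -0.1]
width: 0.0941
```

```bash
python3 -m pendant '{"turn":[[0,0,0],[0,0,0],[0,0,0],[0,0,0],[0,0,0],[0,0,0],[0,0,0],[0,0,0]],"delta_pos":[[0,0,-3],[0,0,-3],[0,0,-3],[0,0,-2],[0,0,-2],[0,0,-1],[0,0,-0.7],[0,0,0]],"gripper":[9.4,9.4,9.4,9.4,9.4,9.4,9.4,9.4]}'
python3 -c "
from h import *
snap('scene','s1')"
```

```text
time: 2.85
tool_pos: [0.6459, -0.1799, 0.2376]
ee_rot: [2.767, 1.571, 1.197]
wrist_force: [0.3, -0.5, 0.4]
width: 0.094
```

View pics/s1.png

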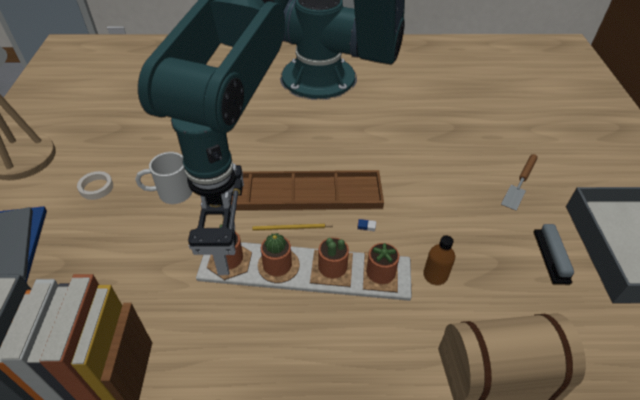

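The fingers straddle the paddle pot in x (225,255), clear of its neighbour. Closing and lifting.

```bash
python3 -m pendant '{"turn":[[0,0,0],[0,0,0],[0,0,0],[0,0,0],[0,0,0],[0,0,0],[0,0,0],[0,0,0]],"delta_pos":[[0,0,0],[0,0,0],[0,0,0],[0,0,0],[0,0,0],[0,0,0],[0,0,0],[0,0,0.5]],"gripper":[5,5,5,5,5,5,5,5]}'
python3 -m pendant '{"turn":[[0,0,0],[0,0,0],[0,0,0],[0,0,0],[0,0,0],[0,0,0],[0,0,0],[0,0,0]],"delta_pos":[[0,0,0.5],[0,0,1],[0,0,2],[0,0,2.5],[0,0,2.5],[0,0,2],[0,0,1],[0,0,0]],"gripper":[5,5,5,5,5,5,5,5]}'
python3 -c "
from h import *
snap('scene','s2')"
```

```text
time: 3.9
tool_pos: [0.6456, -0.1798, 0.2417]
ee_rot: [-1.977, 1.569, 2.736]
wrist_force: [-0.4, 0.2, -1.5]
width: 0.0553
time: 4.9
tool_pos: [0.6459, -0.18, 0.3588]
ee_rot: [1.23, 1.569, -0.34]
wrist_force: [-0.2, 0.5, -1.7]
width: 0.0554
```

View pics/s2.png

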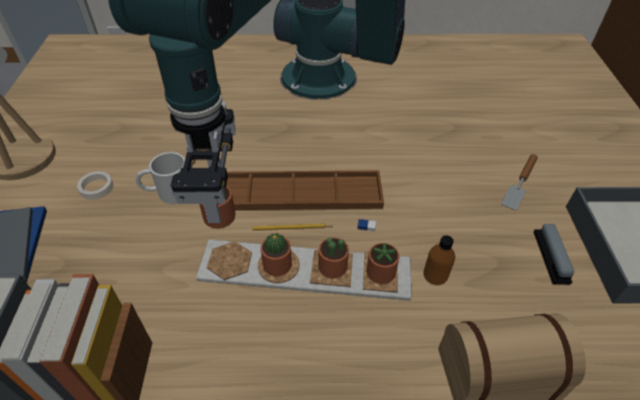

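The pot is held upright at (217,205) and its hexagonal coaster is bare. Carrying it to the leftmost compartment.

```bash
python3 -m pendant '{"turn":[[0,0,0],[0,0,0],[0,0,0],[0,0,0],[0,0,0],[0,0,0],[0,0,0],[0,0,0]],"delta_pos":[[-1,1.5,0],[-3,4,0],[-3.5,5,0],[-3.5,5,0],[-3.5,5,0],[-3,4,0],[-1.3,1.6,0],[0,0,0]],"gripper":[5,5,5,5,5,5,5,5]}'
python3 -m pendant '{"turn":[[0,0,0],[0,0,0],[0,0,0],[0,0,0],[0,0,0],[0,0,0],[0,0,0],[0,0,0]],"delta_pos":[[0,0,-1.5],[0,0,-2.5],[0,0,-2.5],[0,0,-2],[0,0,-1.5],[0,0,-1],[0,0,-0.5],[0,0,0]],"gripper":[5,5,5,5,5,5,5,5]}'
python3 -c "
from h import *
snap('scene','s3')"
```

```text
time: 5.95
tool_pos: [0.4574, 0.0816, 0.3572]
ee_rot: [-0.533, 1.57, -2.102]
wrist_force: [-0.3, -0.9, -0.9]
width: 0.0553
time: 6.95
tool_pos: [0.458, 0.081, 0.2428]
ee_rot: [1.384, 1.571, -0.187]
wrist_force: [0.1, -0.0, -1.1]
width: 0.0553
```

View pics/s3.png

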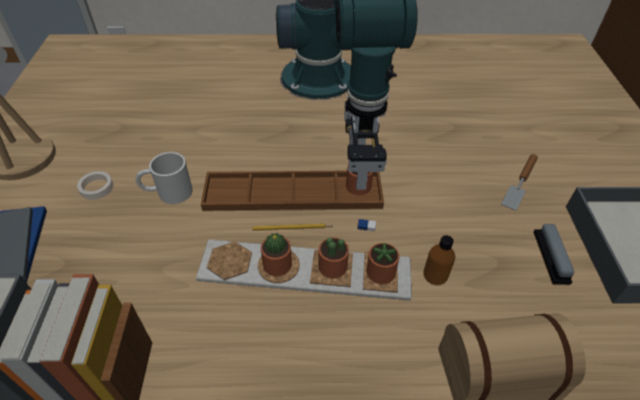

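The pot hangs over the centre of the leftmost compartment, at about (360,187). Lowering the last 15 mm.

```bash
python3 -m pendant '{"turn":[[0,0,0],[0,0,0],[0,0,0],[0,0,0],[0,0,0]],"delta_pos":[[0,0,-0.6],[0,0,-0.4],[0,0,-0.3],[0,0,-0.2],[0,0,0]],"gripper":[5,5,5,5,5]}'
```

```text
time: 7.62
tool_pos: [0.4578, 0.081, 0.2275]
ee_rot: [-1.528, 1.57, -3.099]
wrist_force: [-0.2, 0.0, -1.9]
width: 0.056
```

```bash
python3 -m pendant '{"turn":[[0,0,0],[0,0,0],[0,0,0],[0,0,0],[0,0,0],[0,0,0],[0,0,0],[0,0,0]],"delta_pos":[[0,0,-0.1],[0,0,0],[0,0,0],[0,0,0],[0,0,0],[0,0,0],[0,0,1],[0,0,2]],"gripper":[5,5,9.4,9.4,9.4,9.4,9.4,9.4]}'
python3 -m pendant '{"turn":[[0,0,0],[0,0,0],[0,0,0],[0,0,0],[0,0,0],[0,0,0],[0,0,0],[0,0,0]],"delta_pos":[[0,0,5],[0,0,5],[4,-3.5,0],[5,-4,0],[5,-4,0],[4,-3.5,0],[2.4,-1.75,0],[0,0,0]],"gripper":[9.4,9.4,9.4,9.4,9.4,9.4,9.4,9.4]}'
python3 -c "
from h import *
snap('top','t4')"
```

```text
time: 8.62
tool_pos: [0.4575, 0.081, 0.2568]
ee_rot: [-1.508, 1.569, -3.079]
wrist_force: [-0.2, 0.6, -0.7]
width: 0.094
time: 9.62
tool_pos: [0.6604, -0.0861, 0.3561]
ee_rot: [-1.686, 1.57, 3.024]
wrist_force: [-0.5, 1.0, -0.1]
width: 0.094
```

View pics/t4.png

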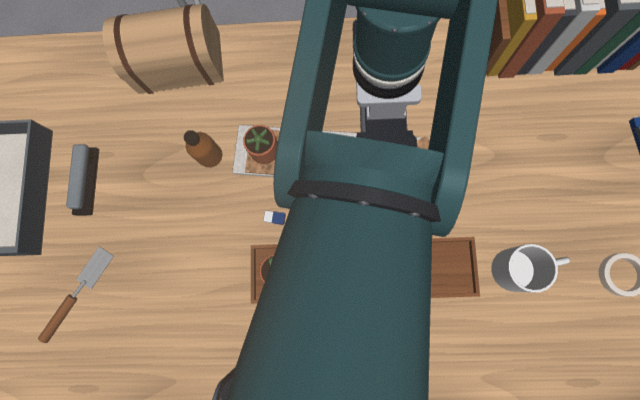

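The top view is blocked by the arm, though the paddle pot shows standing in the left compartment (268,268). The scene camera is the better view from here. Descending on the globe pot.

```bash
python3 -m pendant '{"turn":[[0,0,0],[0,0,0],[0,0,0],[0,0,0],[0,0,0],[0,0,0],[0,0,0]],"delta_pos":[[0,0,-2],[0,0,-3],[0,0,-3],[0,0,-2],[0,0,-1.5],[0,0,-0.4],[0,0,0]],"gripper":[9.4,9.4,9.4,9.4,9.4,9.4,9.4]}'
python3 -c "
from h import *
snap('scene','s5')"
```

```text
time: 10.55
tool_pos: [0.6596, -0.0845, 0.2383]
ee_rot: [1.385, 1.57, -0.186]
wrist_force: [-0.6, 0.2, 0.4]
width: 0.094
```

View pics/s5.png

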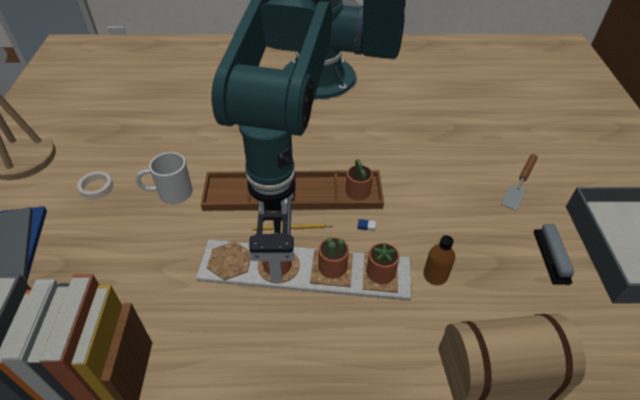

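The paddle pot stands upright in the left compartment (358,180), and the gripper straddles the globe pot (277,260). I'll correct 2 mm, then grip and lift.

```bash
python3 -m pendant '{"turn":[[0,0,0],[0,0,0],[0,0,0],[0,0,0],[0,0,0],[0,0,0],[0,0,0],[0,0,0]],"delta_pos":[[0.2,-0.2,-0.1],[0,0,0],[0,0,0],[0,0,0],[0,0,0],[0,0,0],[0,0,0],[0,0,0.5]],"gripper":[9.4,5,5,5,5,5,5,5]}'
python3 -m pendant '{"turn":[[0,0,0],[0,0,0],[0,0,0],[0,0,0],[0,0,0],[0,0,0],[0,0,0],[0,0,0]],"delta_pos":[[0,0,0.5],[0,0,1],[0,0,2],[0,0,2.5],[0,0,2.5],[0,0,2],[0,0,1],[0,0,0]],"gripper":[5,5,5,5,5,5,5,5]}'
```

```text
time: 11.6
tool_pos: [0.6611, -0.0865, 0.2407]
ee_rot: [-1.811, 1.569, 2.902]
wrist_force: [0.2, 0.6, -1.8]
width: 0.0555
time: 12.6
tool_pos: [0.6615, -0.0866, 0.3578]
ee_rot: [1.355, 1.569, -0.215]
wrist_force: [-0.5, 0.1, -1.7]
width: 0.0554
```

```bash
python3 -m pendant '{"turn":[[0,0,0],[0,0,0],[0,0,0],[0,0,0],[0,0,0],[0,0,0],[0,0,0],[0,0,0]],"delta_pos":[[-1.5,0.5,0],[-3.5,1.3,0],[-4,1.4,0],[-4,1.4,0],[-4,1.4,0],[-2.5,1,0],[-0.9,0.3,0],[0,0,0]],"gripper":[5,5,5,5,5,5,5,5]}'
python3 -m pendant '{"turn":[[0,0,0],[0,0,0],[0,0,0],[0,0,0],[0,0,0],[0,0,0],[0,0,0],[0,0,0]],"delta_pos":[[0,0,-1.5],[0,0,-2.5],[0,0,-2.5],[0,0,-2],[0,0,-1.5],[0,0,-1],[0,0,-0.5],[0,0,0]],"gripper":[5,5,5,5,5,5,5,5]}'
python3 -c "
from h import *
snap('scene','s6')"
```

```text
time: 13.6
tool_pos: [0.4574, -0.0135, 0.3563]
ee_rot: [-0.196, 1.571, -1.766]
wrist_force: [-0.5, -0.6, -2.1]
width: 0.0556
time: 14.6
tool_pos: [0.4576, -0.0136, 0.2418]
ee_rot: [1.52, 1.57, -0.051]
wrist_force: [-0.2, 0.4, -1.6]
width: 0.0558
```

View pics/s6.png

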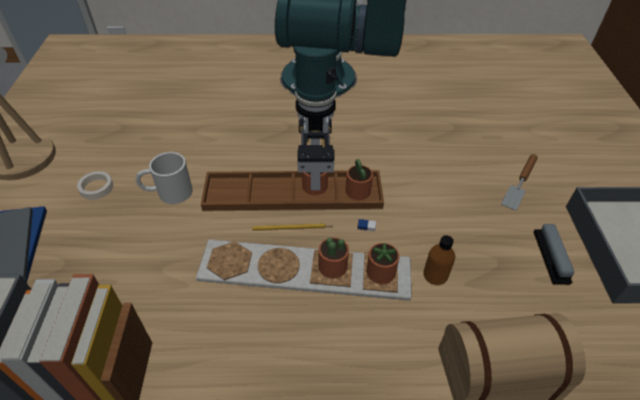

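The globe pot hangs centred over the second compartment from the left (316,182). Lowering, releasing, then on to the columns pot.

```bash
python3 -m pendant '{"turn":[[0,0,0],[0,0,0],[0,0,0],[0,0,0],[0,0,0]],"delta_pos":[[0,0,-0.6],[0,0,-0.4],[0,0,-0.3],[0,0,-0.2],[0,0,0]],"gripper":[5,5,5,5,5]}'
python3 -m pendant '{"turn":[[0,0,0],[0,0,0],[0,0,0],[0,0,0],[0,0,0],[0,0,0],[0,0,0],[0,0,0]],"delta_pos":[[0,0,-0.1],[0,0,0],[0,0,0],[0,0,0],[0,0,0],[0,0,0],[0,0,1],[0,0,2]],"gripper":[5,5,9.4,9.4,9.4,9.4,9.4,9.4]}'
python3 -m pendant '{"turn":[[0,0,0],[0,0,0],[0,0,0],[0,0,0],[0,0,0],[0,0,0],[0,0,0],[0,0,0]],"delta_pos":[[0,0,5],[0,0,5],[4,0.6,0],[5,0.7,0],[5,0.7,0],[4,0.7,0],[3,0.5,0],[0,0,0]],"gripper":[9.4,9.4,9.4,9.4,9.4,9.4,9.4,9.4]}'
```

```text
time: 15.28
tool_pos: [0.4574, -0.0135, 0.2265]
ee_rot: [-1.816, 1.571, 2.897]
wrist_force: [0.2, -0.0, -1.2]
width: 0.0557
time: 16.27
tool_pos: [0.4572, -0.0135, 0.2558]
ee_rot: [-1.716, 1.569, 2.997]
wrist_force: [-0.4, -0.2, -0.3]
width: 0.094
time: 17.27
tool_pos: [0.6687, 0.0187, 0.3549]
ee_rot: [-1.608, 1.57, 3.105]
wrist_force: [-0.8, -0.1, -0.6]
width: 0.094
```

```bash
python3 -m pendant '{"turn":[[0,0,0],[0,0,0],[0,0,0],[0,0,0],[0,0,0],[0,0,0],[0,0,0]],"delta_pos":[[0,0,-2],[0,0,-3],[0,0,-3],[0,0,-2],[0,0,-1.4],[0,0,-0.4],[0,0,0]],"gripper":[9.4,9.4,9.4,9.4,9.4,9.4,9.4]}'
python3 -c "
from h import *
snap('scene','s7')"
```

```text
time: 18.15
tool_pos: [0.6676, 0.0184, 0.2384]
ee_rot: [1.505, 1.57, -0.066]
wrist_force: [-0.1, -0.2, -0.4]
width: 0.0941
```

View pics/s7.png

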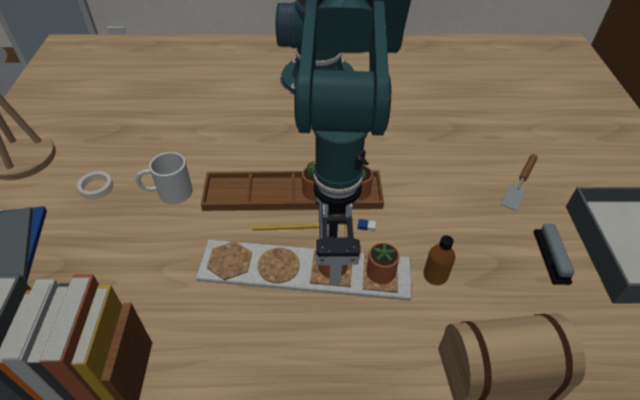

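The gripper straddles the columns pot (335,262), and the globe pot is upright in the rack (312,180). Gripping and lifting.

```bash
python3 -m pendant '{"turn":[[0,0,0],[0,0,0],[0,0,0],[0,0,0],[0,0,0],[0,0,0],[0,0,0],[0,0,0]],"delta_pos":[[0,0,-0.1],[0,0,0],[0,0,0],[0,0,0],[0,0,0],[0,0,0],[0,0,0],[0,0,0.5]],"gripper":[9.4,5,5,5,5,5,5,5]}'
python3 -m pendant '{"turn":[[0,0,0],[0,0,0],[0,0,0],[0,0,0],[0,0,0],[0,0,0],[0,0,0],[0,0,0]],"delta_pos":[[0,0,0.5],[0,0,1],[0,0,2],[0,0,2.5],[0,0,2.5],[0,0,2],[0,0,1],[0,0,0]],"gripper":[5,5,5,5,5,5,5,5]}'
```

```text
time: 19.2
tool_pos: [0.6671, 0.0185, 0.2406]
ee_rot: [-1.624, 1.569, 3.089]
wrist_force: [0.1, -0.3, -1.4]
width: 0.0554
time: 20.2
tool_pos: [0.6675, 0.0185, 0.3578]
ee_rot: [1.508, 1.569, -0.063]
wrist_force: [-1.1, 0.4, -2.6]
width: 0.0558
```

```bash
python3 -m pendant '{"turn":[[0,0,0],[0,0,0],[0,0,0],[0,0,0],[0,0,0],[0,0,0],[0,0,0],[0,0,0]],"delta_pos":[[-1.5,-0.9,0],[-3.5,-2.1,0],[-4,-2.5,0],[-4,-2.5,0],[-4,-2.5,0],[-2.9,-1.7,0],[-1,-0.5,0],[0,0,0]],"gripper":[5,5,5,5,5,5,5,5]}'
python3 -m pendant '{"turn":[[0,0,0],[0,0,0],[0,0,0],[0,0,0],[0,0,0],[0,0,0],[0,0,0],[0,0,0]],"delta_pos":[[0,0,-1.5],[0,0,-2.5],[0,0,-2.5],[0,0,-2],[0,0,-1.5],[0,0,-1],[0,0,-0.5],[0,0,0]],"gripper":[5,5,5,5,5,5,5,5]}'
python3 -c "
from h import *
snap('scene','s8')"
```

```text
time: 21.2
tool_pos: [0.4583, -0.1086, 0.3562]
ee_rot: [-2.859, 1.57, 1.852]
wrist_force: [-0.1, 0.7, -1.6]
width: 0.0557
time: 22.2
tool_pos: [0.4586, -0.1085, 0.2417]
ee_rot: [1.447, 1.571, -0.124]
wrist_force: [0.2, 0.4, -2.2]
width: 0.0559
```

View pics/s8.png

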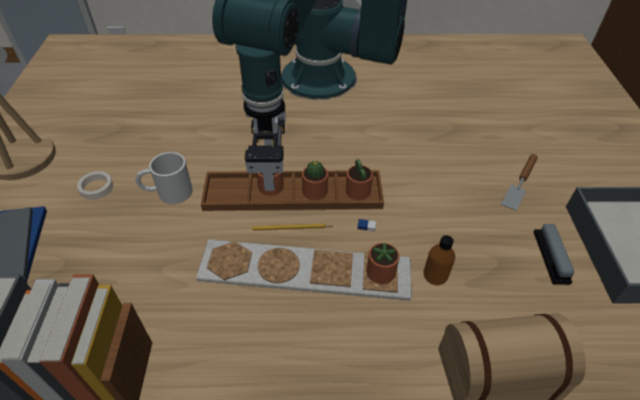

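The columns pot hangs over the third compartment (270,183), and the two placed pots stand upright. Lowering, releasing, then to the star pot.

```bash
python3 -m pendant '{"turn":[[0,0,0],[0,0,0],[0,0,0],[0,0,0],[0,0,0]],"delta_pos":[[0,0,-0.6],[0,0,-0.4],[0,0,-0.3],[0,0,-0.2],[0,0,0]],"gripper":[5,5,5,5,5]}'
python3 -m pendant '{"turn":[[0,0,0],[0,0,0],[0,0,0],[0,0,0],[0,0,0],[0,0,0],[0,0,0],[0,0,0]],"delta_pos":[[0,0,-0.1],[0,0,0],[0,0,0],[0,0,0],[0,0,0],[0,0,0],[0,0,1],[0,0,2]],"gripper":[5,5,9.4,9.4,9.4,9.4,9.4,9.4]}'
python3 -m pendant '{"turn":[[0,0,0],[0,0,0],[0,0,0],[0,0,0],[0,0,0],[0,0,0],[0,0,0],[0,0,0]],"delta_pos":[[0,0,5],[0,0,5],[4,4,0],[4.2,4.2,0],[4.2,4.2,0],[4.2,4.2,0],[4,3.5,0],[1.6,1.5,0]],"gripper":[9.4,9.4,9.4,9.4,9.4,9.4,9.4,9.4]}'
python3 -m pendant '{"turn":[[0,0,0],[0,0,0],[0,0,0],[0,0,0],[0,0,0]],"delta_pos":[[0,0,0],[0,0,-2],[0,0,-2],[0,0,-2],[0,0,0]],"gripper":[9.4,9.4,9.4,9.4,9.4]}'
```

```text
time: 22.88
tool_pos: [0.4584, -0.1085, 0.2265]
ee_rot: [-2.038, 1.571, 2.674]
wrist_force: [-0.2, 0.7, -3.0]
width: 0.0558
time: 23.88
tool_pos: [0.4582, -0.1084, 0.2558]
ee_rot: [-1.932, 1.569, 2.78]
wrist_force: [0.8, -0.6, 0.6]
width: 0.094
time: 24.88
tool_pos: [0.6819, 0.1098, 0.3554]
ee_rot: [3.088, 1.57, 1.52]
wrist_force: [-1.3, -0.4, 0.9]
width: 0.0939
time: 25.5
tool_pos: [0.6795, 0.1069, 0.2918]
ee_rot: [-1.489, 1.564, -3.061]
wrist_force: [-0.8, 0.7, -0.4]
width: 0.094
```

```bash
python3 -m pendant '{"turn":[[0,0,0],[0,0,0],[0,0,0],[0,0,0],[0,0,0]],"delta_pos":[[0,0,-2],[0,0,-2],[0,0,-1.2],[0,0,-0.4],[0,0,0]],"gripper":[9.4,9.4,9.4,9.4,9.4]}'
python3 -c "
from h import *
snap('scene','s9')"
```

```text
time: 26.12
tool_pos: [0.6805, 0.1075, 0.2395]
ee_rot: [-1.063, 1.571, -2.634]
wrist_force: [-1.1, 0.5, -0.3]
width: 0.0937
```

View pics/s9.png

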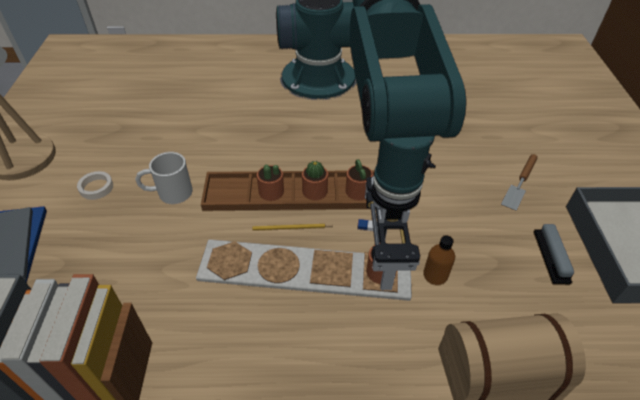

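The gripper straddles the star pot (383,265) and clears the bottle. Gripping, lifting and carrying it to the rightmost compartment.

```bash
python3 -m pendant '{"turn":[[0,0,0],[0,0,0],[0,0,0],[0,0,0],[0,0,0],[0,0,0],[0,0,0],[0,0,0]],"delta_pos":[[0,0,-0.2],[0,0,0],[0,0,0],[0,0,0],[0,0,0],[0,0,0],[0,0,0],[0,0,0.5]],"gripper":[9.4,5,5,5,5,5,5,5]}'
python3 -m pendant '{"turn":[[0,0,0],[0,0,0],[0,0,0],[0,0,0],[0,0,0],[0,0,0],[0,0,0],[0,0,0]],"delta_pos":[[0,0,0.5],[0,0,1],[0,0,2],[0,0,2.5],[0,0,2.5],[0,0,2],[0,0,1],[0,0,0]],"gripper":[5,5,5,5,5,5,5,5]}'
```

```text
time: 27.18
tool_pos: [0.6802, 0.1074, 0.2418]
ee_rot: [-1.487, 1.569, -3.058]
wrist_force: [0.0, -0.1, -1.1]
width: 0.0554
time: 28.18
tool_pos: [0.6805, 0.1075, 0.3588]
ee_rot: [1.63, 1.569, 0.059]
wrist_force: [-0.0, 0.6, -0.7]
width: 0.0557
```

```bash
python3 -m pendant '{"turn":[[0,0,0],[0,0,0],[0,0,0],[0,0,0],[0,0,0],[0,0,0],[0,0,0],[0,0,0]],"delta_pos":[[-1,-1.5,0],[-2.5,-3.5,0],[-3.2,-4.5,0],[-3.2,-4.5,0],[-3.2,-4.5,0],[-3.2,-4.5,0],[-3.2,-4.5,0],[-1.8,-2.5,0]],"gripper":[5,5,5,5,5,5,5,5]}'
python3 -m pendant '{"turn":[[0,0,0],[0,0,0],[0,0,0],[0,0,0],[0,0,0],[0,0,0],[0,0,0],[0,0,0]],"delta_pos":[[-0.8,-1.2,0],[0,0,-2.5],[0,0,-2.5],[0,0,-2.5],[0,0,-2],[0,0,-1.5],[0,0,-0.5],[0,0,0]],"gripper":[5,5,5,5,5,5,5,5]}'
python3 -c "
from h import *
snap('scene','s10')"
```

```text
time: 29.18
tool_pos: [0.4656, -0.1941, 0.3563]
ee_rot: [-1.883, 1.568, 2.828]
wrist_force: [0.0, 0.6, -1.2]
width: 0.0554
time: 30.18
tool_pos: [0.4597, -0.2044, 0.2427]
ee_rot: [-3.135, 1.571, 1.577]
wrist_force: [-1.0, 0.6, -2.1]
width: 0.0554
```

View pics/s10.png

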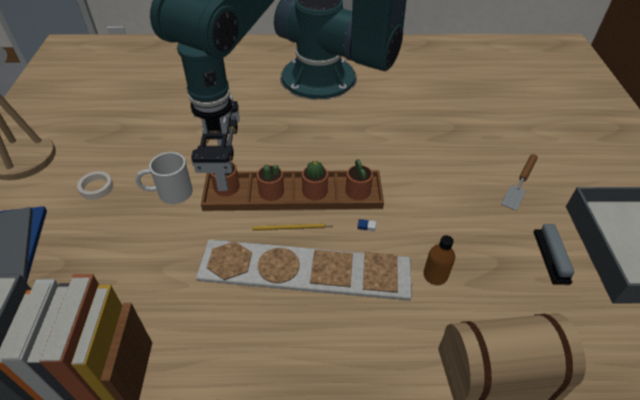

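The star pot hangs over the rightmost compartment (225,180), clear of the mug. Lowering, releasing, and retreating up and away from the rack.

```bash
python3 -m pendant '{"turn":[[0,0,0],[0,0,0],[0,0,0],[0,0,0],[0,0,0]],"delta_pos":[[0,0,-0.6],[0,0,-0.5],[0,0,-0.3],[0,0,-0.2],[0,0,0]],"gripper":[5,5,5,5,5]}'
python3 -m pendant '{"turn":[[0,0,0],[0,0,0],[0,0,0],[0,0,0],[0,0,0],[0,0,0],[0,0,0],[0,0,0]],"delta_pos":[[0,0,-0.1],[0,0,0],[0,0,0],[0,0,0],[0,0,0],[0,0,0],[0,0,1],[0,0,2]],"gripper":[5,5,9.4,9.4,9.4,9.4,9.4,9.4]}'
python3 -m pendant '{"turn":[[0,0,0],[0,0,0],[0,0,0],[0,0,0],[0,0,0],[0,0,0],[0,0,0],[0,0,0]],"delta_pos":[[0,0,5],[0,0,5],[0,0,4],[-3,-4,0],[-3,-5,0],[-3,-5,0],[-3,-5,0],[-3,-5,0]],"gripper":[9.4,9.4,9.4,9.4,9.4,9.4,9.4,9.4]}'
python3 -m pendant '{"turn":[[0,0,0],[0,0,0],[0,0,0],[0,0,0]],"delta_pos":[[-3,-4,0],[-3,-4,0],[0,0,0],[0,0,0]],"gripper":[9.4,9.4,9.4,9.4]}'
python3 - <<'E'
from meas import *
T={'pad':(.458,.081),'globe':(.458,-.014),'col':(.459,-.109),'star':(.460,-.204)}
for cam in('top','scene'):
    im,d,X=snap(cam,cam+'11');A=X.reshape(-1,3);A=A[np.isfinite(A).all(1)]
    for n,c in T.items():
        m=(A[:,2]>.028)&(A[:,2]<.057)&(np.hypot(*(A[:,:2]-c).T)<.045)
        q,e=circ(A[m],c); z=A[np.hypot(*(A[:,:2]-q).T)<.026][:,2]
        print(cam,n,m.sum(),q.round(4),(q-c).round(4),e.round(4),np.percentile(z,[50,99]).round(4))
E
```

```text
time: 30.85
tool_pos: [0.4595, -0.2046, 0.2267]
ee_rot: [1.225, 1.571, -0.346]
wrist_force: [0.3, 0.3, -0.9]
width: 0.0554
time: 31.85
tool_pos: [0.4592, -0.2044, 0.2557]
ee_rot: [-2.125, 1.569, 2.587]
wrist_force: [0.2, -0.6, 0.4]
width: 0.0938
time: 32.85
tool_pos: [0.3082, -0.4459, 0.3968]
ee_rot: [0.7, 1.569, -0.871]
wrist_force: [-0.4, -0.0, -0.0]
width: 0.0939
time: 33.35
tool_pos: [0.2496, -0.5243, 0.3961]
ee_rot: [1.848, 1.57, 0.277]
wrist_force: [0.4, 0.9, -0.9]
width: 0.0941
top pad 60 [0.4592 0.0801] [ 0.0012 -0.0009] 0.0002 [0.0638 0.0893]
top globe 3 [ 0.4592 -0.0149] [ 0.0012 -0.0009] 0.0 [0.0753 0.0936]
top col 33 [ 0.4598 -0.1103] [ 0.0008 -0.0013] 0.0001 [0.0642 0.0916]
top star 108 [ 0.4608 -0.2059] [ 0.0008 -0.0019] 0.0002 [0.0644 0.0758]
scene pad 256 [0.4587 0.0829] [0.0007 0.0019] 0.0011 [0.063  0.0889]
scene globe 255 [ 0.4583 -0.0117] [0.0003 0.0023] 0.001 [0.0737 0.0913]
scene col 247 [ 0.4592 -0.1071] [0.0002 0.0019] 0.001 [0.0634 0.09  ]
scene star 264 [ 0.4602 -0.2025] [0.0002 0.0015] 0.001 [0.0632 0.0744]
```

View pics/top11.png

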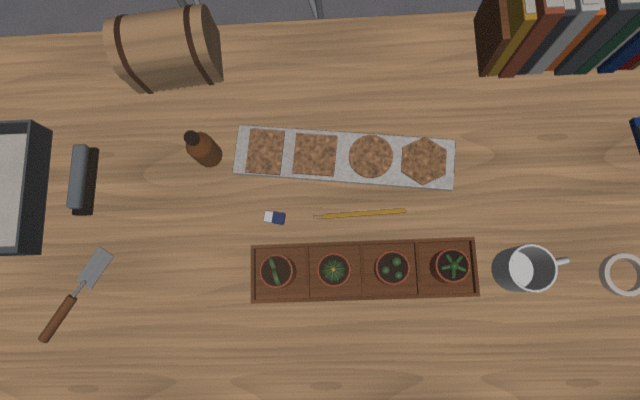

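View pics/scene11.png

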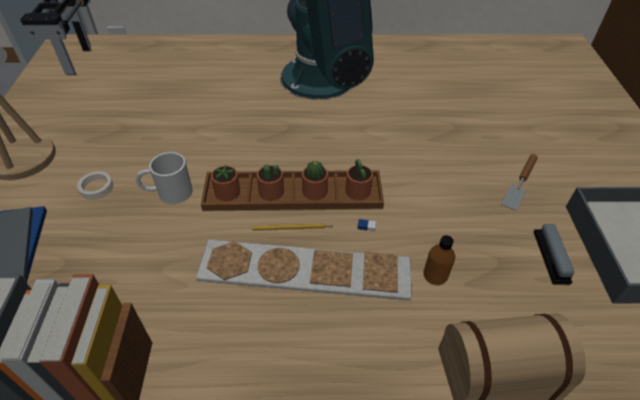

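In the top view the rack reads, left to right, paddle (277,271), globe (333,269), columns (392,267), star (451,266). The coasters run oblong, square, round, hexagon, so the order is reversed. All pots are upright and within about 3 mm of centre.

```bash
python3 -c "
from bench import robot
print(robot.close_job())"
```

```text
the job is handed in; nothing more can be done
None
```

I moved all four pots from the tray into the rack in reverse order and handed the job in at about 33.5 s of the 104 s allowed. Left to right, the tray held star, columns, globe and paddle; the rack now holds paddle, globe, columns and star.

- **Position:** both cameras put each pot within about 3 mm of its compartment centre.
- **Upright and height:** all pots look upright in both pictures. The soil and plant tops are at the heights expected for pots standing on the compartment floor.
- **Released:** the gripper is open and well clear of everything.
- **Disagreements:** the two cameras differ by about 3 mm in y, so I used their average, well inside the 18 mm tolerance. The top camera saw only 3 wall points of the globe pot, so its position rests mainly on the scene camera.

No check failed.

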